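# Unlatch a fuse carrier on the test dock and hold it lifted out

### The job

Free the fuse carrier from the bench test dock: first press the tail of the sprung hold-down lever down until it clicks and stays down by itself, and take your fingers off it. Then pinch the two side catches of the seated carrier fully in and lift it straight up, upright, until it is about 10 cm above its seat, and finish while still holding it there by its pinched catches, steady and touching nothing else. Leave the spray can, the screwdriver and the roll of tape where they are.

Things in the scene. Friction and masses are not known exactly. Their poses are not given: they have to be found in the camera images.
- dock: Fixed test dock: dark steel plate 170 x 110 x 6 mm, x -112 to +58, y +-55. Origin on the bench under the middle of the seated carrier; z up, +x runs from the lever's tail to the carrier. Seat floor 12 mm above the bench. Lips at y +-22 to +-33, x +-15, top at 32 mm, hold the catches' teeth. Beside the seat nothing is above 34 mm but the lever (its hook: 68 mm high, x -54 to -36).
- lever (a joint): Steel hold-down lever (rad): 0 = sprung up, hook over the carrier's nose; grows as its tail is pressed down; a pawl snaps over at about 0.38 and then holds it at about 0.37; hard stop 0.46. Hinge along the dock's y at x = -40 mm, 34 mm above the bench. Pressing at the tail takes 2 to 5 N, but about 11 N near 0.2 rad where it pushes the pawl aside; at the hard stop it rises steeply.
- lever_tail (a point): Place to press: upper face of the lever's tail, on its midline, 9 mm from the outer end (tail 26 mm wide, 5 thick, sloping up outward 0.25 rad when up, down outward 0.12 when held). Lever up: dock x = -93 mm, y = 0, 49 mm above the bench. Held: 20 mm lower (25 at the hard stop).
- carrier_pinch (a point): Loose black fuse carrier, 64 x 36 mm, 68 tall, 0.2 to 0.4 kg, with a 10 mm nose at its -x end under the lever's hook. The point is midway between its two catches, 46 mm above its underside, 22 below its top; seated, it is 58 mm above the bench on the dock's z axis. Axes as the dock's when seated: y across the catches, z up.
- catch_left (a joint): Grey side catch on the carrier's +y side (m): 0 = sprung out, 0.006 = fully in (stop); beyond about 0.004 its tooth is free of the dock. Finger pad 28 mm long (x), 18 high, level with carrier_pinch; 54 mm over both pads when out, 42 when pinched. Spring 2 to 5 N; a grip of 30 to 40 N pushes both in and carries the carrier.
- catch_right (a joint): The same for the opposite catch, on the carrier's -y side.
- spray: Bystander: spray can, 52 mm diameter, 150 mm tall, standing; origin under its centre.
- driver: Bystander: screwdriver lying on the bench; origin at its underside.
- tape: Bystander: roll of tape, 60 mm diameter, 20 mm high, lying flat; origin under its centre.
Things that resemble listed ones, but are neither listed nor needed, are in the scene too. Several things have the shape of the dock; the one meant has the colours described above.

How it is judged:
By the outcome, as a careful person would: the job done as asked, in the order asked, and still so for the second after the job is handed in, while the arm keeps its last pose, push and grip.
It also fails if it takes over 43 s, if anything falls off the work surface, if the arm or the gripper's body presses on something with over 40 N, if the wrist force passes 120 N, or if a joint passes its speed limit or range.

### The arm

A 6-joint arm with a two-finger parallel gripper is mounted at the origin on the work surface. World frame = base frame: x ahead of the robot, y to its left, z up, the work surface at z = 0. Lengths are in mm, angles in rad, forces in N, time in s.
With the tool pointing down it reaches from about 325 to 900 mm from the base axis. Payload 6.1 kg.
Tool frame: the origin (TCP) lies on the front face of the gripper's body, between the roots of the fingers; the fingertips stand 73 mm ahead of it and the grasp point (between the pads) lies 54 mm ahead of it; z points along the fingers, y is the line along which they close (so a half turn about z gives the same grasp; the last joint's range is limited). The gripper opens to 85 mm and grips with 20 to 120 N. Pads are 22 mm wide; open, the fingers measure 114 mm over their backs; the gripper's body (76 mm by 85 mm) begins 54 mm behind the grasp point. The pads swing forward as they close: fully open they stand 13 mm farther back than shut.
Start: joints at [-1.429, 0.22, 1.526, -0, 1.395, -0.126], TCP at [165.375, -602.717, 303.9] pointing down, gripper open.
Joint ranges: [-2.98, 2.98], [-0.91, 2.08], [0.09, 2.57], [-1.24, 4.39], [0.2, 2.65], [-2.68, 2.68]. Speed limits (rad/s): [2.57, 2.57, 3.01, 3.14, 3.14, 3.14].

### API

Orientations are given as a rotation vector (axis times angle).
In Python, from bench import read_state, optics, r gives the robot as it stands. The module is installed in compiled form; this text tells all that it offers.
- The arm moves only by the tool jog_arm, never from a script. Its argument "series" is text: rows parted by semicolons, each of 7 numbers parted by spaces: the closure, from -1 (fully open) to 1 (shut), then the shift along the tool's x, y, z in mm, then the turn, a rotation vector about the tool's x, y, z in degrees. In form: hand dx dy dz wx wy wz; .... A call has 1 to 8 rows; each row is the pose to reach, as a shift and turn from the pose commanded when the call began, along the tool's axes at that moment; what a row does not reach only later rows make up. A row lasts 1/8 s, in which the tool goes at most 62.5 mm and 10.7 degrees, less where a joint would pass 70% of its speed; a pose out of reach is approached as far as the arm can. A call with a gripper value outside its range is refused whole. The fingers move at their own pace and stop on an object; "newtons" is the grip in N (left out, the last holds). Time passes only in rows, so rows that repeat a pose let the fingers close. It gives the time, the measured TCP pose, the force, the opening and the grip force at its end, in the units of the state.
- read_state(): the state, without advancing time (a new reading comes with each control period).
- optics.grab_frame(name): name is "scene" or "top" or "wrist"; returns the picture (384x512x3 uint8, blue, green, red); there is no depth.
- optics.get_calibration(name): a dict with "fx", "fy", "cx", "cy" (pixels), "xyz" and "rotation" of the camera in the world; the wrist camera has in their place "T_tool_cam" (4x4, takes a point from camera to tool coordinates, whose origin is the TCP and whose axes are the flange's). Camera axes: x right, y down, z forward; pixel columns grow to the right and rows downward; lengths in mm; the calibration is good to about 2 mm. A picture is of the moment at which its call begins: read the wrist's pose just before it. get_calibration takes no time and is no camera call.
- r.job_done(): hands the job in; it is judged then, once.
The state is a dict: "time": time; "joint_pos": joint angles; "qd": joint speeds; "joint_efforts": joint torques, N m; "position": TCP position; "eef_rot": TCP orientation; "ft_force": force on the tool from outside, world axes, zero at the start; "wrist_torque": the same for the moment, N m; "gripper_width": opening from 0.0 (shut) to 1.0 (fully open); "grip_force": force on a finger pad.
Only numpy, scipy, OpenCV 4.12 (cv2) and the standard library are available. Lean on these libraries where they do the work, as an engineer would, in place of code of your own. Each camera call takes 0.05 s, during which the arm holds its last target. There are 200 camera calls.

## Working session

There is one attempt and no reset: what is moved stays moved. The work goes in short steps, Python scripts to look and compute and a tool call to move; the robot and the scene stay as the last step left them, time stands still between calls to the robot, and variables do not carry over. Pictures are saved under pics/ and viewed, at most 10 in all, crops included, and the job is handed in when it is done.

Besides the shell and the picture viewer there is one more tool, called as name(argument=value, ...) on one line, values as JSON. jog_arm: Moves the arm, as the interface text tells. Its arguments: {"type":"object","properties":{"series":{"type":"string"},"newtons":{"type":"number"}},"required":["series"]}

```bash
mkdir -p pics
python3 - <<'E'
from bench import read_state, optics, r
import cv2,numpy as np
s=read_state();print(s)
for n in("scene","top"):
    im=optics.grab_frame(n);cv2.imwrite(f"pics/{n}0.png",im)
    print(n,optics.get_calibration(n))
print(optics.get_calibration("wrist"))
a=cv2.imread("pics/scene0.png");b=cv2.imread("pics/top0.png")
cv2.imwrite("pics/top0b.png",cv2.resize(b,(800,600),interpolation=cv2.INTER_CUBIC))
E
```

```text
{'time': 0.0, 'joint_pos': array([-1.42911327e+00,  2.21205185e-01,  1.52763219e+00, -6.44959830e-06,
        1.39471755e+00, -1.26105130e-01]), 'qd': array([ 0.00084182,  0.0006541 ,  0.0001884 , -0.00174982,  0.00060846,
        0.00070493]), 'joint_efforts': array([-3.86583463e-05, -4.96899784e+01, -3.89388049e+01, -1.77859429e-04,
        1.12134175e-02, -7.44598708e-06]), 'position': array([ 165.29805817, -602.24974709,  302.80093223]), 'eef_rot': array([-3.11152920e+00, -4.19124801e-01,  3.39590670e-05]), 'ft_force': array([ 1.12815412,  1.35507889, -0.12802721]), 'wrist_torque': array([0.01509206, 0.02905703, 0.00266646]), 'grip_force': 0.0, 'gripper_width': 1.0020166871179201}
scene {'fx': 365.4726820588466, 'fy': 365.4726820588466, 'cx': 260.24248050394976, 'cy': 192.06112110534147, 'xyz': array([1076.28690516,  206.2244292 ,  638.61048886]), 'rotation': array([-1.48808289, -2.09719846,  0.81025292])}
top {'fx': 420.1002710363815, 'fy': 420.1002710363815, 'cx': 260.3452299086006, 'cy': 197.20686503998996, 'xyz': array([ 494.66884521,   17.78746326, 1168.8856933 ]), 'rotation': array([-2.20622154,  2.15143032, -0.03104087])}
{'fx': 281.1619881173499, 'fy': 281.1619881173499, 'cx': 258.4291985947212, 'cy': 192.73671458474146, 'T_tool_cam': array([[-4.18241960e-04, -9.53786124e-01, -3.00486030e-01,
         7.77474200e+01],
       [ 9.99999831e-01, -5.20393259e-04,  2.59918840e-04,
         6.22848438e-01],
       [-4.04277887e-04, -3.00485870e-01,  9.53786181e-01,
        -7.02717303e+01],
       [ 0.00000000e+00,  0.00000000e+00,  0.00000000e+00,
         1.00000000e+00]])}
```

View pics/top0b.png

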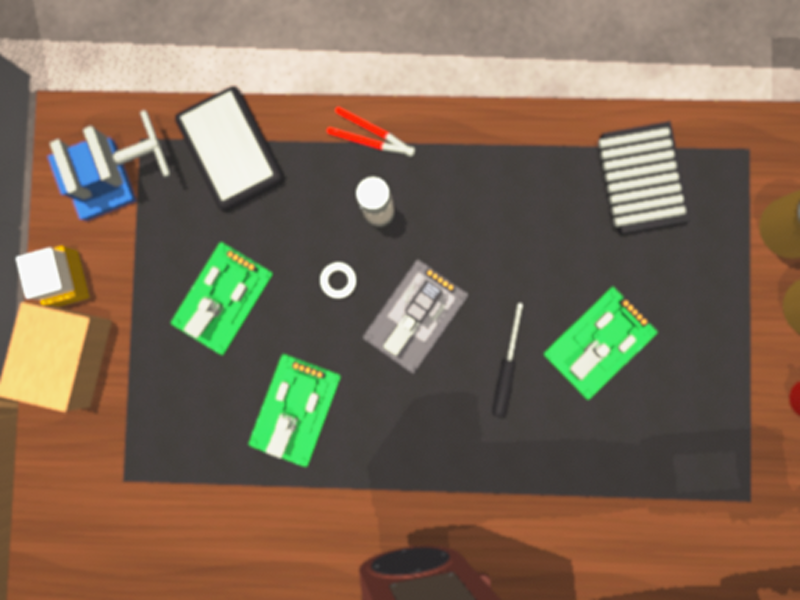

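View pics/scene0.png

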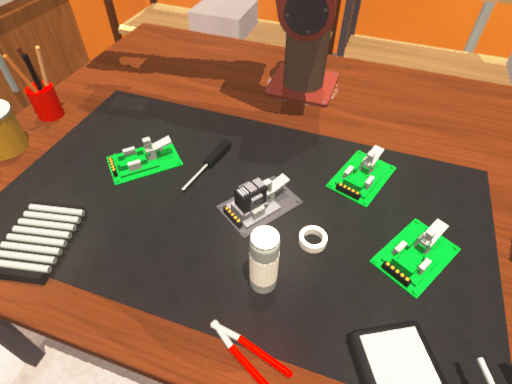

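The top view shows the grey dock centred near (415,315) of 800x600. Its tail end is at the lower left (390,350) and the carrier is at about (425,298). The three green docks are decoys, and the can, tape and driver stand nearby.

```bash
cat > h.py <<'E'
from bench import read_state, optics, r
import cv2,numpy as np
from scipy.spatial.transform import Rotation as R
def cam(n,s=None):
    c=optics.get_calibration(n);K=np.array([[c['fx'],0,c['cx']],[0,c['fy'],c['cy']],[0,0,1]])
    if n!="wrist": return K,R.from_rotvec(c['rotation']).as_matrix(),np.array(c['xyz'])
    s=s or read_state();T=c['T_tool_cam'];Rt=R.from_rotvec(s['eef_rot']).as_matrix()
    return K,Rt@T[:3,:3],Rt@T[:3,3]+s['position']
def cast(C,uv,z):
    K,Rm,t=C;d=Rm@np.linalg.inv(K)@np.array([uv[0],uv[1],1.]);return t+d*(z-t[2])/d[2]
def proj(C,p):
    K,Rm,t=C;q=K@(Rm.T@(np.asarray(p,float)-t));return q[:2]/q[2]
def dock2w(o,yaw,p):
    return np.array([*o,0])+R.from_euler('z',yaw).apply(p)
E
python3 - <<'E'
from h import *
im=cv2.imread("pics/top0.png");C=cam("top")
hsv=cv2.cvtColor(im,cv2.COLOR_BGR2HSV)
roi=np.zeros(im.shape[:2],np.uint8);roi[155:250,225:312]=1
m=((im.min(2)>75)&(roi>0)).astype(np.uint8)*255
m=cv2.morphologyEx(m,cv2.MORPH_CLOSE,np.ones((5,5)))
cs=max(cv2.findContours(m,0,1)[0],key=cv2.contourArea)
box=cv2.boxPoints(cv2.minAreaRect(cs));print(box,cv2.contourArea(cs))
P=np.array([cast(C,b,6)[:2] for b in box]);print(P)
c=P.mean(0);e=[P[1]-P[0],P[2]-P[1]];print([np.linalg.norm(x) for x in e])
L=max(e,key=np.linalg.norm)
tail=cast(C,(397*.64,345*.64),40)[:2]
if L@(tail-c)>0:L=-L
yaw=np.arctan2(L[1],L[0]);o=c+27*L/np.linalg.norm(L);print("origin",o,"yaw",yaw,np.degrees(yaw))
for n,p in dict(tail=(-93,0,49),pinch=(0,0,58)).items():
    w=dock2w(o,yaw,p);print(n,w,proj(C,w),proj(cam("scene"),w))
E
```

```text
[[229.88594 216.02014]
 [266.38928 163.8725 ]
 [300.6175  187.83224]
 [264.11414 239.97989]] 2556.0
[[505.85246391 134.41345172]
 [653.5000896   36.9009532 ]
 [588.84815074 -59.55901057]
 [442.30703344  37.87190974]]
[np.float64(176.942105621024), np.float64(116.12233983816472)]
origin [570.15682283  22.52717118] yaw -0.5836799114931679 -33.442395515127956
tail [492.55387388  73.77931566  49.        ] [250.82357168 221.40128292] [282.74394491 178.24251943]
pinch [570.15682283  22.52717118  58.        ] [270.76792269 192.57735322] [250.18515837 193.33611407]
```

```bash
cat >> h.py <<'E'
def shift(target,yaw_x,pos=None,rot=None):
    "tool-frame shift (mm) and turn (deg) to a tool-down pose with tool x at yaw_x"
    s=read_state();pos=s['position'] if pos is None else np.array(pos)
    A=R.from_rotvec(s['eef_rot'] if rot is None else rot)
    B=R.from_matrix(np.array([[np.cos(yaw_x),np.sin(yaw_x),0],[np.sin(yaw_x),-np.cos(yaw_x),0],[0,0,-1]]).T)
    return A.inv().apply(np.array(target)-pos).round(1),np.degrees((A.inv()*B).as_rotvec()).round(1)
E
python3 - <<'E'
from h import *
o=(570.2,22.5);y=-.5837
t=dock2w(o,y,(-75,0,250));print(t,shift(t,y+np.pi,[165.375,-602.717,303.9]))
C=cam("top");print(cast(C,(374*.64,193*.64),150),cast(C,(383*.64,218*.64),0))
E
```

```text
[507.61780697  63.83363177 250.        ] (array([ 506.4, -552.1,   55. ]), array([-0.000e+00, -1.000e-01, -1.312e+02]))
[732.13093256 103.46369783 150.        ] [721.89181734  98.5396776    0.        ]
```

jog_arm(series="1 60 -65 0 0 0 -10.5; 1 120 -130 10 0 0 -21; 1 160 -175 20 0 0 -31.5; 1 200 -218 25 0 0 -42; 1 240 -262 30 0 0 -52.5; 1 280 -305 35 0 0 -63; 1 320 -349 40 0 0 -73.5; 1 360 -393 45 0 0 -84", newtons=35)

```text
time: 1.1
position: [393.0, -157.8, 261.7]
eef_rot: [2.026, 2.4, 0.0]
ft_force: [0.8, -0.9, -0.2]
gripper_width: 0.004
grip_force: 0.0
```

Run:
```python
from h import *
s=read_state();print(s['time'],s['position'],s['joint_pos'],s['gripper_width'])
t=dock2w((570.2,22.5),-.5837,(-75,0,250));print(shift(t,-.5837+np.pi))
```

```text
1.1 [ 393.03560685 -157.75691781  261.66319436] [-5.68395723e-01 -2.48933741e-01  2.07122819e+00  4.49768266e-05
  1.31879740e+00 -7.37088469e-01] 0.004109697475745698
(array([199.2, 150.2,  11.7]), array([  0. ,   0. , -46.9]))
```

jog_arm(series="1 40 30 3 0 0 -10; 1 80 60 6 0 0 -20; 1 120 90 8 0 0 -30; 1 160 120 10 0 0 -40; 1 185 140 10 0 0 -46; 1 185 140 10 0 0 -46; 1 185 140 10 0 0 -46")

```text
time: 1.98
position: [500.2, 45.3, 251.4]
eef_rot: [-0.937, -2.998, 0.001]
ft_force: [0.3, -1.6, 1.0]
gripper_width: 0.002
grip_force: 0.0
```

Run:
```python
from h import *
s=read_state();im=optics.grab_frame("wrist");cv2.imwrite("pics/w1.png",im)
np.savez("w1.npz",**{k:s[k] for k in("position","eef_rot")})
print(s['time'],s['position'],s['ft_force'],np.abs(s['qd']).max())
C=cam("wrist",s)
for p in [(-93,0,49),(0,0,80),(58,55,6),(58,-55,6),(-112,55,6),(-112,-55,6)]:
    print(p,proj(C,dock2w((570.2,22.5),-.5837,p)).round(1))
```

```text
1.975 [500.22225338  45.2558698  251.38071579] [ 0.27160011 -1.55232835  0.95600606] 0.019382705546308464
(-93, 0, 49) [277.9 161.1]
(0, 0, 80) [280.1 261.2]
(58, 55, 6) [318.6 269.3]
(58, -55, 6) [233.3 271. ]
(-112, 55, 6) [325.  135.5]
(-112, -55, 6) [225.7 137.8]
```

View pics/w1.png

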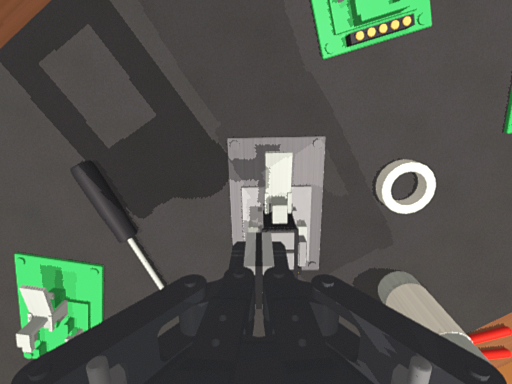

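The wrist view agrees with the estimate: the tail spans (266..293,152) and the plate's tail edge runs (228,138)–(325,137), both within about 2 px. Next I move above the tail.

Run:
```python
from h import *
o=dock2w((570.2,22.5),-.5837,(1,1.5,0))[:2];print(o)
print(shift(dock2w(o,-.5837,(-97,0,130)),-.5837+np.pi))
```

```text
[571.86110188  23.20052877]
(array([ 25.7,  20.9, 121.5]), array([-0. , -0. , -1.3]))
```

jog_arm(series="1 13 10 30 0 0 -1.3; 1 25.5 21 65 0 0 -1.3; 1 25.5 21 100 0 0 -1.3; 1 25.5 21 120 0 0 -1.3; 1 25.5 21 120 0 0 -1.3; 1 25.5 21 120 0 0 -1.3")

```text
time: 2.78
position: [492.3, 76.7, 132.9]
eef_rot: [0.903, 3.008, 0.0]
ft_force: [0.5, 1.0, -0.1]
gripper_width: 0.0
grip_force: 0.0
```

Run:
```python
from h import *
s=read_state();print(s['position'],s['ft_force'],shift(dock2w((571.9,23.2),-.5837,(-97,0,102)),-.5837+np.pi))
im=optics.grab_frame("scene");cv2.imwrite("pics/s1.png",cv2.resize(im[110:260,170:370],(800,600),interpolation=cv2.INTER_CUBIC))
```

```text
[492.27917273  76.67764152 132.91038212] [ 0.50879191  0.98722506 -0.05814861] (array([ 1.1, -0.8, 30.9]), array([0. , 0.1, 0. ]))
```

View pics/s1.png

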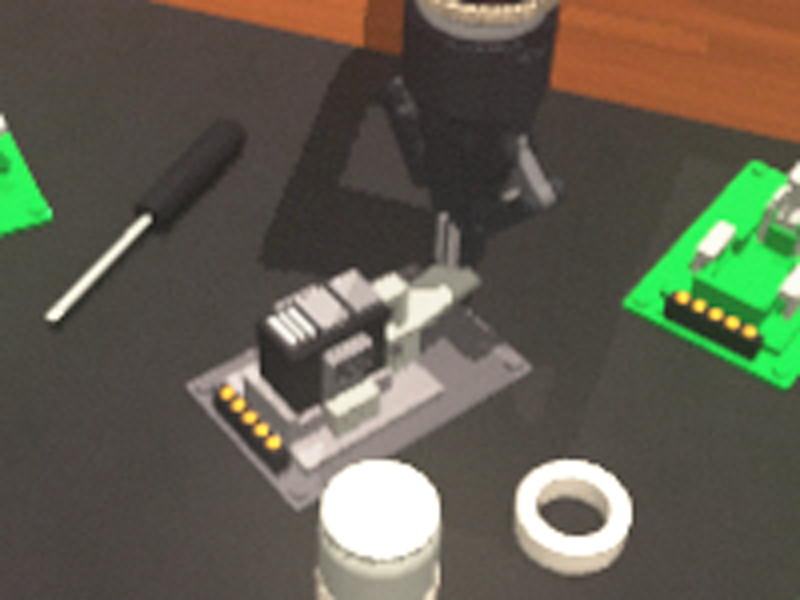

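The closed fingertips stand just above the tail's outer part (about (450,265) in the crop), so I press now, watching the force.

jog_arm(series="1 1 -1 5 0 0 0; 1 1 -1 10 0 0 0; 1 1 -1 14 0 0 0; 1 1 -1 18 0 0 0; 1 1 -1 20 0 0 0; 1 1 -1 20 0 0 0")

```text
time: 3.58
position: [490.1, 77.4, 112.1]
eef_rot: [-0.901, -3.008, -0.0]
ft_force: [-4.8, 1.6, 7.5]
gripper_width: -0.002
grip_force: 3.9
```

jog_arm(series="1 0 0 3 0 0 0; 1 0 0 6 0 0 0; 1 0 0 8 0 0 0; 1 0 0 9 0 0 0; 1 0 0 9 0 0 0")

```text
time: 4.2
position: [490.1, 77.2, 102.7]
eef_rot: [-0.901, -3.009, 0.0]
ft_force: [-2.9, 1.8, 3.0]
gripper_width: -0.002
grip_force: 1.7
```

jog_arm(series="1 0 0 1 0 0 0; 1 0 0 2 0 0 0; 1 0 0 3 0 0 0; 1 0 0 3 0 0 0")

```text
time: 4.7
position: [490.4, 77.0, 99.9]
eef_rot: [0.902, 3.009, 0.0]
ft_force: [-2.3, 2.2, 4.7]
gripper_width: 0.001
grip_force: 2.6
```

jog_arm(series="1 0 0 0.7 0 0 0; 1 0 0 1.3 0 0 0; 1 0 0 1.3 0 0 0")

```text
time: 5.08
position: [490.5, 77.0, 98.6]
eef_rot: [0.901, 3.009, -0.0]
ft_force: [-1.6, 0.2, 5.0]
gripper_width: -0.002
grip_force: 2.7
```

jog_arm(series="1 0 0 -3 0 0 0; 1 0 0 -10 0 0 0; 1 0 0 -30 0 0 0; 1 0 0 -60 0 0 0; 0 0 0 -90 0 0 0; -1 0 0 -100 0 0 0; -1 0 0 -100 0 0 0")

```text
time: 5.95
position: [490.6, 76.9, 198.9]
eef_rot: [0.901, 3.008, 0.0]
ft_force: [-0.3, 0.1, -0.9]
gripper_width: 0.639
grip_force: 0.0
```

Run:
```python
from h import *
s=read_state();np.savez("w2.npz",**{k:s[k] for k in("position","eef_rot")})
w=optics.grab_frame("wrist");im=optics.grab_frame("scene")
cv2.imwrite("pics/w2r.png",w)
a=cv2.resize(im[140:250,200:347],(534,400),interpolation=cv2.INTER_CUBIC)
b=cv2.resize(w[100:384,150:400],(266,302))
out=np.zeros((400,800,3),np.uint8);out[:,:534]=a;out[:302,534:]=b
cv2.imwrite("pics/w2.png",out);print(s['time'],s['position'],s['gripper_width'],s['ft_force'])
```

```text
5.95 [490.64526908  76.94457119 198.88586213] 0.6387276296030435 [-0.34555859  0.11560207 -0.91170455]
```

View pics/w2.png

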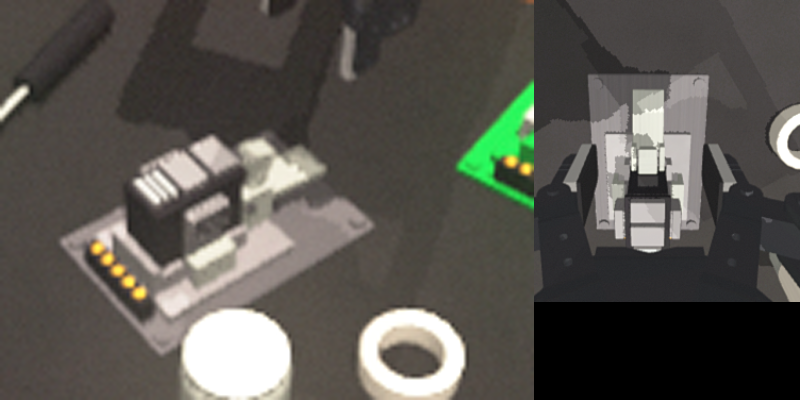

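The tail is down and slopes slightly outward-down, with the hook swung back off the nose, so the lever is latched. Next I check the plate and carrier alignment in the wrist image.

Run:
```python
from h import *
s=dict(np.load("w2.npz"));C=cam("wrist",s);w=cv2.imread("pics/w2r.png");g=w.min(2).astype(int)
for v in(175,185,200,215,230,245,260,270,280,290,300):
    row=g[v,185:335];print(v,' '.join(f"{x}" for x in row[::3]))
o=(571.9,23.2);y=-.5837
for p in [(-112,55,6),(-112,-55,6),(0,55,6),(0,-55,6),(58,55,6),(58,-55,6),(0,0,80),(-32,18,80),(-32,-18,80),(0,27,67),(0,-27,67),(32,18,80),(32,-18,80)]: print(p,proj(C,dock2w(o,y,p)).round(1))
cv2.imwrite("pics/w2z.png",cv2.resize(w[165:325,180:340],(600,600),interpolation=cv2.INTER_CUBIC))
```

```text
175 48 49 50 51 49 60 106 103 108 87 87 86 87 86 88 84 90 86 85 87 88 87 85 84 88 86 85 87 85 85 85 144 142 154 156 159 160 155 156 114 157 154 158 88 76 72 74 73 72 76
185 54 49 50 49 47 53 106 106 103 106 107 108 86 87 87 85 90 86 85 97 149 147 149 147 147 147 147 143 177 97 104 115 157 157 156 157 159 154 158 157 157 154 158 75 77 73 74 79 74 78
200 51 52 53 52 49 49 108 107 105 107 104 111 103 106 105 108 144 143 88 98 150 153 183 180 178 181 180 179 197 138 154 155 141 141 139 143 142 140 141 142 144 139 136 62 65 66 66 66 65 68
215 80 78 77 78 79 73 139 146 145 154 154 159 152 155 157 154 141 143 81 132 221 220 222 221 221 223 225 222 226 145 138 140 141 141 143 142 142 142 138 142 141 140 111 64 66 70 69 65 65 68
230 78 75 76 76 79 77 93 152 153 153 155 213 210 210 211 194 197 137 128 121 150 148 150 148 147 224 225 222 225 190 193 192 193 193 191 191 193 195 140 142 141 138 68 65 68 65 67 65 68 65
245 46 43 125 122 123 78 35 32 111 153 155 214 210 213 215 214 211 213 148 237 149 177 217 216 217 219 221 167 221 212 192 193 195 192 192 193 192 173 142 143 143 92 35 35 90 124 12
[... 560 characters left out ...]
1 56 54 34 33 38 69 157 151 154 153 212 176 88 92 92 66 64 116 109 113 111 99 101 101 99 99 98 101 58 64 88 86 151 202 194 137 141 142 141 63 68 34 34 34 55 53 41 42
300 38 40 40 56 34 38 72 69 158 154 155 152 212 211 201 201 172 61 52 203 200 200 199 199 194 181 180 181 182 178 56 128 185 182 174 211 194 154 152 139 132 66 66 67 34 33 57 38 37 37
(-112, 55, 6) [315.5 170.8]
(-112, -55, 6) [200.7 170.7]
(0, 55, 6) [309.  272.1]
(0, -55, 6) [207.  272.1]
(58, 55, 6) [306.1 316.2]
(58, -55, 6) [209.8 316.2]
(0, 0, 80) [258.  323.3]
(-32, 18, 80) [280.7 290.6]
(-32, -18, 80) [235.3 290.6]
(0, 27, 67) [288.9 312.2]
(0, -27, 67) [227.  312.2]
(32, 18, 80) [278.8 353.4]
(32, -18, 80) [237.1 353.4]
```

View pics/w2z.png

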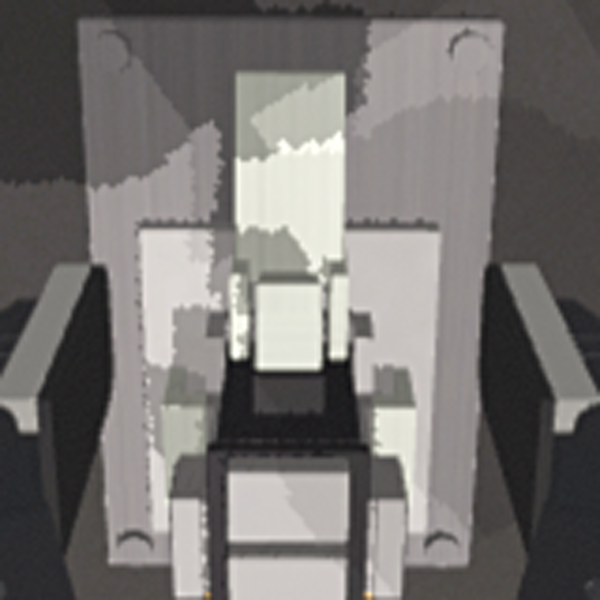

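The lever hook is clear of the nose, and the plate corners match the prediction to 1 px. The carrier's catch midline is at about 257.2 against a predicted 258, so it sits about 0.5 mm to −y. Next I go above the carrier and descend.

Run:
```python
from h import *
print(shift(dock2w((571.9,23.2),-.5837,(0,-.5,110)),-.5837+np.pi))
```

```text
(array([-98.4,  -0.1,  87.2]), array([-0.1, -0.1,  0.1]))
```

jog_arm(series="-1 -45 0 0 0 0 0; -1 -90 0 0 0 0 0; -1 -98.5 0 5 0 0 0; -1 -98.5 0 25 0 0 0; -1 -98.5 0 45 0 0 0; -1 -98.5 0 45 0 0 0")

```text
time: 6.8
position: [569.7, 23.8, 150.0]
eef_rot: [-0.898, -3.003, 0.002]
ft_force: [-1.0, -0.7, -0.5]
gripper_width: 1.002
grip_force: 0.0
```

Run:
```python
from h import *
s=read_state();print(s['time'],s['position'],s['gripper_width'],s['ft_force'],shift(dock2w((571.9,23.2),-.5837,(0,-.5,110)),-.5837+np.pi))
im=optics.grab_frame("wrist")[180:384,120:392];cv2.imwrite("pics/w3.png",cv2.resize(im,(800,600)))
```

```text
6.8 [569.66335862  23.83432605 149.98049061] 1.0015099073382763 [-0.98234139 -0.74448069 -0.49601495] (array([-2.5,  0.3, 40. ]), array([-0.2, -0.3,  0.1]))
```

View pics/w3.png

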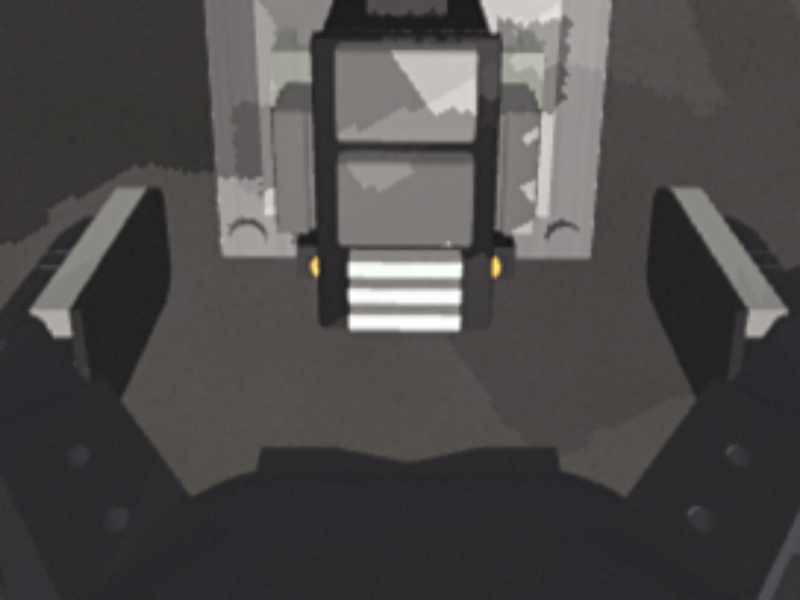

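The carrier, centred at x≈406, lies midway between the open fingers, whose midpoint is x≈408. I descend and pinch.

jog_arm(series="-1 -2.5 0 15 -0.2 -0.3 0; -1 -2.5 0 28 -0.2 -0.3 0; -1 -2.5 0 36 -0.2 -0.3 0; -1 -2.5 0 40 -0.2 -0.3 0; -1 -2.5 0 40 -0.2 -0.3 0; -1 -2.5 0 40 -0.2 -0.3 0")

```text
time: 7.6
position: [575.0, 21.5, 114.0]
eef_rot: [0.9, 3.003, 0.003]
ft_force: [-0.5, 0.4, -0.1]
gripper_width: 0.998
grip_force: 0.0
```

Run:
```python
from h import *
s=read_state();print(s['time'],s['position'],s['gripper_width'],s['ft_force'],shift(dock2w((571.9,23.2),-.5837,(0,-.5,110)),-.5837+np.pi))
```

```text
7.6 [575.0423216   21.53413203 114.00739593] 0.9975830700023436 [-0.54659495  0.42565971 -0.14855811] (array([ 3.6, -0.9,  4. ]), array([0.2, 0.3, 0.1]))
```

jog_arm(series="-1 2 -0.5 2 0.2 0.3 0; -1 2 -0.5 2 0.2 0.3 0; -1 2 -0.5 2 0.2 0.3 0; -1 2 -0.5 2 0.2 0.3 0")

```text
time: 8.1
position: [572.8, 22.2, 111.6]
eef_rot: [0.902, 3.009, 0.0]
ft_force: [0.5, 1.3, 0.5]
gripper_width: 1.001
grip_force: 0.0
```

Run:
```python
from h import *
for i in range(2):
    s=read_state();print(s['time'],s['position'],s['gripper_width'],s['ft_force'],np.abs(s['qd']).max(),shift(dock2w((571.9,23.2),-.5837,(0,-.5,110)),-.5837+np.pi))
    optics.grab_frame("top")
```

```text
8.1 [572.81346059  22.22291028 111.63645131] 1.0012572490210643 [0.53095474 1.27446651 0.46121685] 0.0010740679408775152 (array([ 1.3, -0.2,  1.6]), array([0. , 0. , 0.1]))
8.15 [572.8102287   22.21641338 111.62661818] 0.9995906211340345 [0.94029099 0.95522182 0.0718386 ] 0.0015274009018535727 (array([ 1.3, -0.2,  1.6]), array([0. , 0. , 0.1]))
```

jog_arm(series="-1 1 0 1.5 0 0 0; 0.2 1 0 1.5 0 0 0; 1 1 0 1.5 0 0 0; 1 1 0 1.5 0 0 0; 1 1 0 1.5 0 0 0; 1 1 0 1.5 0 0 0; 1 1 0 1.5 0 0 0; 1 1 0 1.5 0 0 0", newtons=35)

```text
time: 9.2
position: [572.1, 22.2, 111.5]
eef_rot: [0.901, 3.009, -0.002]
ft_force: [-6.7, -2.1, 9.5]
gripper_width: 0.449
grip_force: 35.4
```

Run:
```python
from h import *
s=read_state();print(s['time'],s['position'],s['gripper_width'],s['ft_force'],s['grip_force'],s['wrist_torque'])
im=optics.grab_frame("scene");w=optics.grab_frame("wrist")
out=np.zeros((500,800,3),np.uint8);out[:500,:400]=cv2.resize(im[140:240,210:290],(400,500),interpolation=cv2.INTER_CUBIC);out[:300,400:]=cv2.resize(w[180:384,120:392],(400,300))
cv2.imwrite("pics/g1.png",out)
```

```text
9.2 [572.07165818  22.18761778 111.4518205 ] 0.44938803561933854 [-6.70833915 -2.08729988  9.52217786] 35.373111963272095 [-0.45031756  0.89954839 -0.02552628]
```

View pics/g1.png

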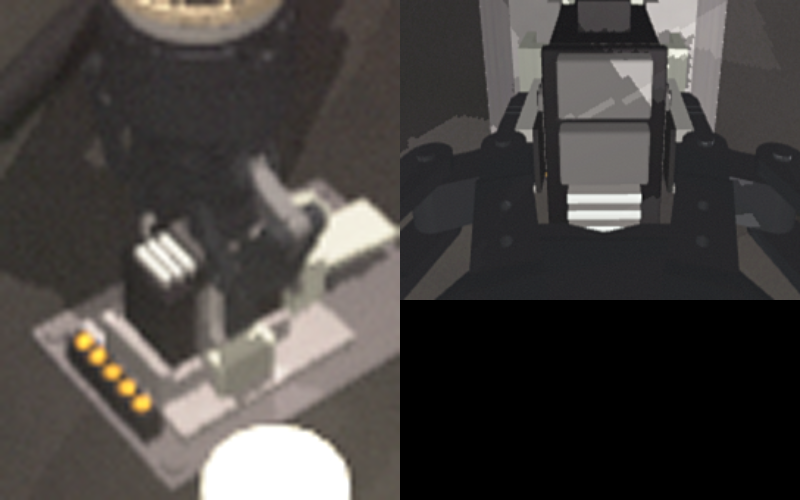

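The fingers enclose both catches near x≈540 and x≈668 in the inset, symmetric about the carrier, at 35 N. I lift slowly.

jog_arm(series="1 0 0 -2 0 0 0; 1 0 0 -4 0 0 0; 1 0 0 -7 0 0 0; 1 0 0 -10 0 0 0; 1 0 0 -14 0 0 0; 1 0 0 -18 0 0 0; 1 0 0 -18 0 0 0", newtons=38)

```text
time: 10.18
position: [572.3, 22.8, 128.6]
eef_rot: [0.901, 3.008, 0.0]
ft_force: [-0.8, 1.0, -2.7]
gripper_width: 0.441
grip_force: 38.4
```

jog_arm(series="1 0 0 -10 0 0 0; 1 0 0 -25 0 0 0; 1 0 0 -42 0 0 0; 1 0 0 -60 0 0 0; 1 0 0 -74 0 0 0; 1 0 0 -82 0 0 0; 1 0 0 -82 0 0 0; 1 0 0 -82 0 0 0")

```text
time: 11.18
position: [571.5, 22.8, 209.3]
eef_rot: [-0.901, -3.008, 0.0]
ft_force: [0.3, 0.5, -2.8]
gripper_width: 0.441
grip_force: 38.7
```

Run:
```python
from h import *
s=read_state();print(s['time'],s['position'],s['eef_rot'],s['gripper_width'],s['ft_force'],s['grip_force'],np.abs(s['qd']).max())
im=optics.grab_frame("scene");w=optics.grab_frame("wrist")
out=np.zeros((500,800,3),np.uint8);out[:500,:400]=cv2.resize(im[110:235,205:305],(400,500),interpolation=cv2.INTER_CUBIC);out[:300,400:]=cv2.resize(w[180:384,120:392],(400,300))
cv2.imwrite("pics/g2.png",out)
```

```text
11.175 [571.48351242  22.80939868 209.30023566] [-9.01263618e-01 -3.00819639e+00  3.96256553e-04] 0.4413552211648151 [ 0.25754455  0.48490249 -2.79183294] 38.66739407014393 0.006611725890735181
```

View pics/g2.png

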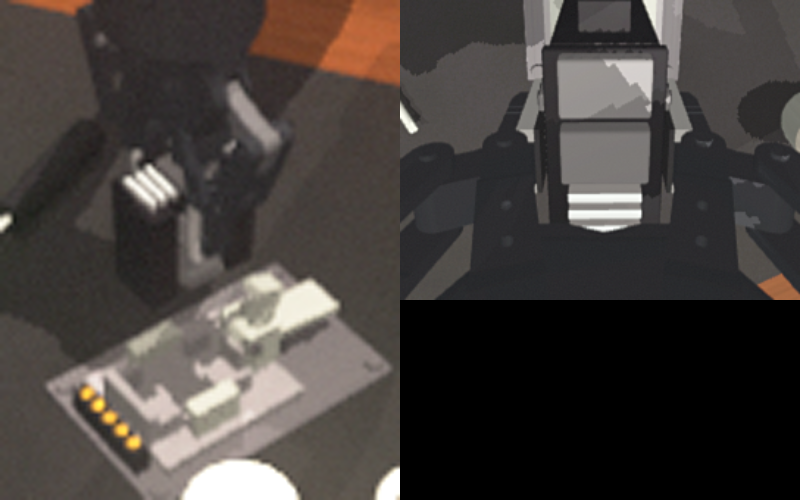

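The carrier hangs upright between the fingers above the empty seat, the lever is still down, and the wrist inset is unchanged. I add 2 mm of lift, let it settle and hand in.

jog_arm(series="1 0 0 -1 0 0 0; 1 0 0 -2 0 0 0; 1 0 0 -2 0 0 0; 1 0 0 -2 0 0 0; 1 0 0 -2 0 0 0; 1 0 0 -2 0 0 0")

```text
time: 12.02
position: [571.9, 22.8, 212.1]
eef_rot: [0.902, 3.009, -0.0]
ft_force: [0.9, 0.0, -2.6]
gripper_width: 0.445
grip_force: 38.7
```

```bash
python3 -c "
from bench import read_state,r
s=read_state();print(s['time'],s['position'],s['ft_force'],s['grip_force'],s['gripper_width']);print(r.job_done())"
```

```text
12.025 [571.91076773  22.77481879 212.06124368] [ 0.8755613   0.02550286 -2.55935973] 38.67144918824124 0.444509407893525
the job is handed in; nothing more can be done
None
```

I pressed the lever until it stayed down by itself, then lifted the carrier about 100 mm straight up. It is held upright and steady by its pinched catches at about 39 N, and I handed the job in at 12.0 s; no verdict came back.

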